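# Find the empty pocket of the forming-block tray and load it

### The job

One of the four pockets of the covered tray is empty: find it by pressing down the feeler pins on its cover (the pin over the empty pocket goes all the way down). Then take the loose dark forming block from the bench and push it through the gate of that pocket, lying flat and fully home, so that the gate springs shut behind it. Do not knock over the red tin or the white bottle.

Things in the scene. Friction and masses are not known exactly. Their poses are not given: they have to be found in the camera images.
- tray: Fixed wooden tray with a sheet-metal cover, 291 mm (its x) by 258 mm (its y). Origin on the bench; its +x points from the open apron (robot's side) to its back wall. Four pockets side by side, at tray y +93 (pocket 1), +31, -31 and -93 mm (pocket 4). Three hold a block like the loose one, hidden behind gate and cover; one, different each time, is empty.
- apron (a point): Centre of the top of the tray's apron, the flat open loading shelf in front of the gates: 10 mm above the bench, 114 mm (tray x -200 to -86 mm) by 258 mm.
- lanes (a point): Middle of the four gate lanes (tray x -50, y 0), at the top of the lane walls, 22 mm above the bench. Each pocket is 52 mm wide between 10 mm walls; in the lanes (tray x -86 to -17 mm) these are open above and begin at rounded noses at x -91 mm.
- cover (a point): Middle of the front edge of the cover's top: tray x -17, y 0, 40 mm above the bench. The cover is 6 mm thick and runs to x +91 mm; under it each pocket's floor is 9 mm above the bench and its inner back wall at x +81 mm.
- block: The loose dark hardwood forming block, 100 mm (its x) by 46 mm (its y) by 22 mm high, three pale lines across its top, 0.06 to 0.13 kg, lying flat on the bench at one side of the tray. Origin at the centre of its underside. Either end may go first.
- tin: Red tin can, 70 mm across, 95 mm high, standing on the bench on the side of the tray away from the block; bystander, origin at the centre of its underside, z is up while it stands.
- bottle: White plastic bottle, 56 mm across, 120 mm high, standing left of the tray's back; bystander, origin at the centre of its underside, z is up while it stands.
- pin1_top (a point): Centre of the top of the mushroom-headed feeler pin of pocket 1 (flat round head 28 mm across), 72 mm above the bench when up, at tray x +45, y +93 mm. It is pressed straight down.
- pin1 (a joint): How far feeler pin 1 is pressed, in m: 0 up, 0.020 fully down. Its spring pushes back 1.4 N at the top and 4 N fully down. Over a full pocket it is stopped hard by the block after 3 mm; over the empty one it goes all the way.
- pocket1 (a point): Where the underside centre of a block lies when it is fully home in pocket 1: tray x +31, y +93 mm, 9 mm above the bench, axes as the tray's. The outer end of a home block is 2 mm out from the cover's front edge, so it can be pushed home by something pressing on its end from above the lane.
- gate1 (a joint): Angle of the sprung steel gate of pocket 1, in rad: 0 shut, 0.45 lying flat. The gate (59 by 48 by 3 mm) is hinged along its lower front edge at tray x -82, 7.5 mm above the bench, and slopes up to just under the cover. A block pushed in from the apron presses it flat with well under 2 N (flat, it is level with the floor); it springs shut by itself once the block is home and whatever pushed it has been drawn back.
- pin2_top (a point): Centre of the top of the mushroom-headed feeler pin of pocket 2 (flat round head 28 mm across), 72 mm above the bench when up, at tray x +45, y +31 mm. It is pressed straight down.
- pin2 (a joint): How far feeler pin 2 is pressed, in m: 0 up, 0.020 fully down. Its spring pushes back 1.4 N at the top and 4 N fully down. Over a full pocket it is stopped hard by the block after 3 mm; over the empty one it goes all the way.
- pocket2 (a point): Where the underside centre of a block lies when it is fully home in pocket 2: tray x +31, y +31 mm, 9 mm above the bench, axes as the tray's. The outer end of a home block is 2 mm out from the cover's front edge, so it can be pushed home by something pressing on its end from above the lane.
- gate2 (a joint): Angle of the sprung steel gate of pocket 2, in rad: 0 shut, 0.45 lying flat. The gate (59 by 48 by 3 mm) is hinged along its lower front edge at tray x -82, 7.5 mm above the bench, and slopes up to just under the cover. A block pushed in from the apron presses it flat with well under 2 N (flat, it is level with the floor); it springs shut by itself once the block is home and whatever pushed it has been drawn back.
- pin3_top (a point): Centre of the top of the mushroom-headed feeler pin of pocket 3 (flat round head 28 mm across), 72 mm above the bench when up, at tray x +45, y -31 mm. It is pressed straight down.
- pin3 (a joint): How far feeler pin 3 is pressed, in m: 0 up, 0.020 fully down. Its spring pushes back 1.4 N at the top and 4 N fully down. Over a full pocket it is stopped hard by the block after 3 mm; over the empty one it goes all the way.
- pocket3 (a point): Where the underside centre of a block lies when it is fully home in pocket 3: tray x +31, y -31 mm, 9 mm above the bench, axes as the tray's. The outer end of a home block is 2 mm out from the cover's front edge, so it can be pushed home by something pressing on its end from above the lane.
- gate3 (a joint): Angle of the sprung steel gate of pocket 3, in rad: 0 shut, 0.45 lying flat. The gate (59 by 48 by 3 mm) is hinged along its lower front edge at tray x -82, 7.5 mm above the bench, and slopes up to just under the cover. A block pushed in from the apron presses it flat with well under 2 N (flat, it is level with the floor); it springs shut by itself once the block is home and whatever pushed it has been drawn back.
- pin4_top (a point): Centre of the top of the mushroom-headed feeler pin of pocket 4 (flat round head 28 mm across), 72 mm above the bench when up, at tray x +45, y -93 mm. It is pressed straight down.
- pin4 (a joint): How far feeler pin 4 is pressed, in m: 0 up, 0.020 fully down. Its spring pushes back 1.4 N at the top and 4 N fully down. Over a full pocket it is stopped hard by the block after 3 mm; over the empty one it goes all the way.
- pocket4 (a point): Where the underside centre of a block lies when it is fully home in pocket 4: tray x +31, y -93 mm, 9 mm above the bench, axes as the tray's. The outer end of a home block is 2 mm out from the cover's front edge, so it can be pushed home by something pressing on its end from above the lane.
- gate4 (a joint): Angle of the sprung steel gate of pocket 4, in rad: 0 shut, 0.45 lying flat. The gate (59 by 48 by 3 mm) is hinged along its lower front edge at tray x -82, 7.5 mm above the bench, and slopes up to just under the cover. A block pushed in from the apron presses it flat with well under 2 N (flat, it is level with the floor); it springs shut by itself once the block is home and whatever pushed it has been drawn back.
There are look-alikes about, which are no part of the job. Leave any pink or purple look-alike of the block alone.

How it is judged:
By the outcome, as a careful person would: the job done as asked, in the order asked, and still so for the second after the job is handed in, with the robot touching nothing.
It also fails if it takes over 72 s, if anything falls off the work surface, if the arm or the gripper's body presses on something with over 40 N, if the wrist force passes 120 N, or if a joint passes its speed limit or range.

### The arm

A 6-joint arm with a two-finger parallel gripper is mounted at the origin on the work surface. World frame = base frame: x ahead of the robot, y to its left, z up, the work surface at z = 0. Lengths are in m, angles in degrees, forces in N, time in s.
With the tool pointing down it reaches from about 0.4 to 0.825 m from the base axis. Payload 7 kg.
Tool frame: the origin (TCP) lies on the front face of the gripper's body, between the roots of the fingers; the fingertips stand 66 mm ahead of it and the grasp point (between the pads) lies 47 mm ahead of it; z points along the fingers, y is the line along which they close (so a half turn about z gives the same grasp; the last joint's range is limited). The gripper opens to 88 mm and grips with 3 to 60 N. Pads are 19 mm wide; open, the fingers measure 130 mm over their backs; the gripper's body (78 mm by 193 mm) begins 47 mm behind the grasp point.
Start: joints at [81.71, 20.546, 0.682, 0, -70.136, -16.507], TCP at [0.283, 0.613, 0.292] pointing down, gripper open.
Joint ranges: [-176.03, 176.03], [-82.01, 121.73], [-58.28, 71.71], [-173.87, 95.51], [-174.79, -0.11], [-173.66, 173.66]. Speed limits (degrees/s): [136.94, 136.94, 172.46, 180, 180, 180].

### API

Orientations are given as [roll, pitch, yaw] about the fixed x, y, z axes, in that order (R = Rz(yaw) Ry(pitch) Rx(roll)).
In Python, from plant import ctrl gives the robot as it stands.
- The arm moves only by the tool send_rows, never from a script. Its argument "deltas" is a list of rows, each a list of 2 entries, a list of its own where there are three numbers: the shift along the tool's x, y, z each as a share of 800 mm, from -1 to 1, then the turn about the tool's z as a share of 90 degrees, from -1 to 1. A call has exactly 5 rows; each row is the pose to reach, as a shift and turn from the pose commanded when the call began, along the tool's axes at that moment; what a row does not reach only later rows make up. A row lasts 1/12 s, in which the tool goes at most 41.7 mm and 7.16 degrees, less where a joint would pass 70% of its speed; a pose out of reach is approached as far as the arm can. A call with a number of a shift or a turn outside -1 to 1 is refused whole. A call with a gripper value outside its range is refused whole. "gripper" is the opening, from 0 (shut) to 1 (fully open), set as the call begins (left out, the last holds). The fingers move at their own pace and stop on an object; the grip force is fixed at half the most. Time passes only in rows, so rows that repeat a pose let the fingers close, or fill a call up. It gives the time, the measured TCP pose, the force, the opening and the grip force at its end, in the units of the state.
- ctrl.get_obs(): the state, without advancing time (a new reading comes with each control period).
- ctrl.snapshot(name): name is "scene" or "top" or "wrist"; returns a dict with "color" (420x560x3 uint8, red, green, blue), "vertical_fov" (degrees; the focal length in pixels is half the picture's height over the tangent of half this angle, whatever the lens; pixels are square), "cx", "cy" (the principal point, pixels), "rvec" (rotation vector, rad) and "tvec" (3), from world to camera coordinates, as OpenCV has them. Camera axes: x right, y down, z forward; pixel columns grow to the right and rows downward; lengths in m; the calibration is good to about 2 mm. A picture is of the moment at which its call begins. There is no depth.
- ctrl.close_job(): hands the job in; it is judged then, once.
Trained networks look in a picture, given as the dict that the camera call returned (one of the last four; its "shot" number tells which), for a name from the list of things; names that differ only in an ending like _2 or _b are one class to them, and where a whole thing is asked for, a point or a joint stands for the part that bears it (a point fixed in the world has none). Each returns a list of dicts, best first, with "conf" (0 to 1); they miss things now and then, are a little off and sometimes report something else, mostly with a low value. They report only what shows in the picture. A call takes as long as a camera call. They do not tell look-alikes from the thing itself.
- ctrl.boxes_of(picture, thing): "xy" ([column, row] as shares, 0 to 1, of the picture: columns of its width, rows of its height, amid what is visible of it).
- ctrl.cut_out(picture, thing): "pixels" (420x560 bool, what is visible of it) and "xy" ([column, row] as shares, 0 to 1, of the picture: columns of its width, rows of its height, amid what is visible of it).
The state is a dict: "clock": time; "joint_pos": joint angles; "qvel": joint speeds; "tau": joint torques, N m; "tool_pos": TCP position; "orientation": TCP orientation; "force": force on the tool from outside, world axes, zero at the start; "moment": the same for the moment, N m; "opening": finger opening in m; "gripper_force": force on a finger pad.
Only numpy, scipy, OpenCV 4.12 (cv2) and the standard library are available. Lean on these libraries where they do the work, as an engineer would, in place of code of your own. Each camera call takes 0.05 s, during which the arm holds its last target. There are 200 camera calls.

## Working session

There is one attempt and no reset: what is moved stays moved. The work goes in short steps, Python scripts to look and compute and a tool call to move; the robot and the scene stay as the last step left them, time stands still between calls to the robot, and variables do not carry over. Pictures are saved under pics/ and viewed, at most 10 in all, crops included, and the job is handed in when it is done.

Besides the shell and the picture viewer there is one more tool, called after "Call:" by a JSON object that holds its "method" and its "body". send_rows: Moves the arm, as the interface text tells. Shift numbers are shares of 800 mm and turn numbers shares of 90 degrees, none past 1 either way. Its arguments: {"type":"object","properties":{"deltas":{"type":"array","items":{"type":"array"}},"gripper":{"type":"number"}},"required":["deltas"]}

```bash
mkdir -p pics; cat > h.py <<'E'
import numpy as np, cv2
from plant import ctrl
def cam(p):
    f=210/np.tan(np.radians(p["vertical_fov"])/2)
    K=np.array([[f,0,p["cx"]],[0,f,p["cy"]],[0,0,1.]])
    return K,np.array(p["rvec"],float).reshape(3),np.array(p["tvec"],float).reshape(3)
def ray(p,uv,z):
    K,r,t=cam(p);R=cv2.Rodrigues(r)[0]
    d=R.T@np.linalg.inv(K)@[uv[0],uv[1],1];c=-R.T@t
    return c+d*(z-c[2])/d[2]
def proj(p,X):
    K,r,t=cam(p);return cv2.projectPoints(np.array(X,float).reshape(-1,3),r,t,K,None)[0][:,0]
def save(p,n): cv2.imwrite("pics/"+n,p["color"][:,:,::-1])
def snap(n,f=None):
    p=ctrl.snapshot(n)
    if f: save(p,f)
    return p
E
python3 - <<'E'
from h import *
print(ctrl.get_obs())
for n in("top","scene"):
    p=snap(n,n+"0.png")
    print(n,p["vertical_fov"],p["cx"],p["cy"])
    for t,z in[("block",.022),("tin",.095),("bottle",.12),("pin1_top",.072),("tray",.04),("gate1",.015)]:
        for d in ctrl.boxes_of(p,t):
            uv=np.array(d["xy"])*[560,420]; print(t,round(d["conf"],2),uv.round(),ray(p,uv,z).round(3))
E
```

```text
{'clock': 0.0, 'joint_pos': array([ 8.17098054e+01,  2.05903266e+01,  6.32665037e-01, -2.11394263e-02,
       -7.01357887e+01, -1.65078796e+01]), 'qvel': array([-0.04231097,  0.01006587,  0.04694685,  0.02245303,  0.03050908,
       -0.02167261]), 'tau': array([ 1.38869789e-03, -5.82719314e+01,  2.93048644e+01,  6.99741885e+00,
        6.85591658e-03, -1.58814692e-04]), 'tool_pos': array([0.28294821, 0.61239953, 0.29122348]), 'orientation': array([ 1.79904754e+02, -7.50310559e-03, -2.48052671e+01]), 'force': array([-1.0442263 , -0.00277036,  0.86216893]), 'moment': array([-0.02055127, -0.05721322,  0.05348107]), 'gripper_force': 0.0, 'opening': 0.08802955533810461}
top 49.64931303000503 282.4471485174806 201.00046698200168
block 0.82 [405. 227.] [ 0.435 -0.309  0.022]
block 0.71 [413. 280.] [ 0.296 -0.325  0.022]
block 0.64 [360. 231.] [ 0.428 -0.19   0.022]
tin 0.63 [171. 235.] [0.429 0.296 0.095]
bottle 0.91 [170. 126.] [0.699 0.289 0.12 ]
pin1_top 0.67 [235. 144.] [0.66  0.132 0.072]
tray 0.77 [273. 178.] [0.571 0.037 0.04 ]
gate1 0.69 [263. 180.] [0.568 0.065 0.015]
gate1 0.65 [2
[... 225 characters left out ...]
42133 279.6323006077548 213.58828332617946
block 0.8 [205. 270.] [ 0.443 -0.187  0.022]
block 0.7 [165. 314.] [ 0.443 -0.319  0.022]
block 0.7 [116. 287.] [ 0.304 -0.335  0.022]
tin 0.93 [315. 138.] [0.458 0.27  0.095]
tin 0.37 [295. 241.] [ 0.595 -0.042  0.095]
bottle 0.74 [401. 182.] [0.722 0.232 0.12 ]
pin1_top 0.4 [355. 215.] [0.667 0.117 0.072]
tray 0.97 [304. 235.] [0.587 0.017 0.04 ]
tray 0.38 [326. 205.] [0.582 0.126 0.04 ]
tray 0.2 [280. 254.] [ 0.567 -0.06   0.04 ]
gate1 0.92 [280. 255.] [ 0.56  -0.05   0.015]
gate1 0.84 [294. 241.] [0.568 0.003 0.015]
gate1 0.66 [307. 224.] [0.566 0.065 0.015]
gate1 0.52 [325. 207.] [0.576 0.14  0.015]
gate1 0.21 [315. 266.] [ 0.647 -0.029  0.015]
```

```bash
python3 -c "
import cv2
i=cv2.imread('pics/top0.png');cv2.imwrite('pics/top0c.png',cv2.resize(i[90:330,140:460],None,fx=2.5,fy=2.5,interpolation=cv2.INTER_CUBIC))"
```

```text
(no output)
```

View pics/top0c.png

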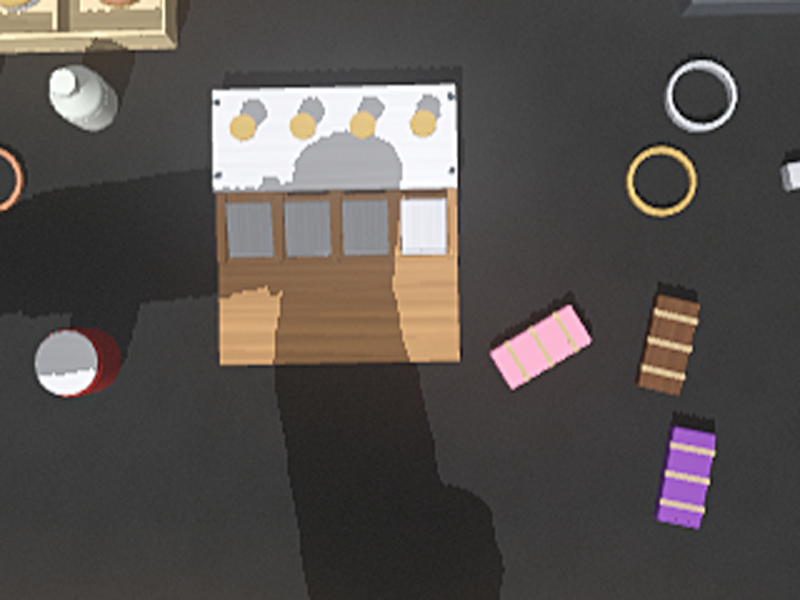

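View pics/scene0.png

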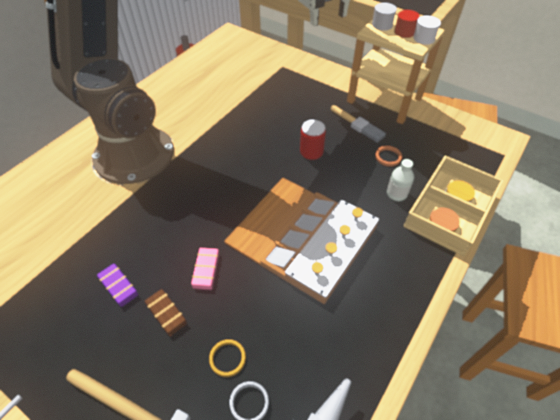

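The top view shows the brown block (px ~408,227), pins in a row at px rows ~140, the pink and purple look-alikes, and the tin and bottle to the left. The scene view agrees. I'll fit the tray and block poses.

```bash
cat >> h.py <<'E'
from scipy.optimize import least_squares
TP=[[-17,129,40],[-17,-129,40],[91,129,40],[91,-129,40],[-200,129,10],[-200,-129,10]]+[[45,y,72] for y in(93,31,-31,-93)]
def place(q,P):
    P=np.array(P,float)/(1000 if np.abs(P).max()>2 else 1);c,s=np.cos(q[2]),np.sin(q[2])
    return P@np.array([[c,s,0],[-s,c,0],[0,0,1]])+[q[0],q[1],0]
def fit(obs,q0): # obs: list (pic, pts3d, uv)
    f=lambda q:np.concatenate([(proj(p,place(q,P))-np.array(uv)).ravel() for p,P,uv in obs])
    s=least_squares(f,q0,loss="soft_l1");return s.x,f(s.x).reshape(-1,2)
BT=[[x,y,22] for x,y in((50,23),(50,-23),(-50,-23),(-50,23))]
E
python3 - <<'E'
from h import *
p=snap("top")
c=lambda L:np.array(L)/2.5+[140,90]-.3
uv=c([(214,191),(458,187),(212,89),(456,85),(220,364),(460,361),(243,127),(303,126),(362,125),(424,124)])
q,r=fit([(p,TP,uv)],[.6,.03,0]);print("tray",q,np.degrees(q[2]));print(r.round(1).tolist())
ub=c([(656,295),(699,303),(681,395),(639,387)])
b,r=fit([(p,BT,ub)],[.435,-.31,-.2]);print("block",b,np.degrees(b[2]),r.round(1).tolist())
R=cv2.Rodrigues(cam(p)[1])[0];print("topcam",-R.T@cam(p)[2])
s=snap("scene");im=s["color"].copy()
for X in np.r_[place(q,TP),place(b,BT)]:
    u=proj(s,X)[0];cv2.circle(im,(int(round(u[0])),int(round(u[1]))),2,(0,255,0),-1)
cv2.imwrite("pics/sov.png",cv2.resize(im[150:350,100:400],None,fx=2.6,fy=2.6)[:,:,::-1])
w=snap("wrist");R=cv2.Rodrigues(cam(w)[1])[0];print("wristcam",-R.T@cam(w)[2],R[2],w["vertical_fov"])
E
```

```text
tray [ 0.62175107  0.03447779 -0.00555523] -0.31829146651211415
[[-0.1, 0.1], [-0.1, -0.1], [0.3, 0.5], [-0.0, 0.1], [-0.1, -0.2], [-0.3, -0.3], [0.1, 0.1], [0.0, 0.0], [0.5, -0.1], [-0.2, -0.2]]
block [ 0.43323727 -0.31377817 -0.21683242] -12.42358256600777 [[-0.0, -0.3], [0.0, -0.1], [0.2, 0.3], [-0.2, 0.1]]
topcam [ 0.45707362 -0.02064274  1.23218677]
wristcam [0.35332738 0.58068098 0.38483034] [-0.26152352  0.12067489 -0.95762363] 68.62832522054781
```

View pics/sov.png

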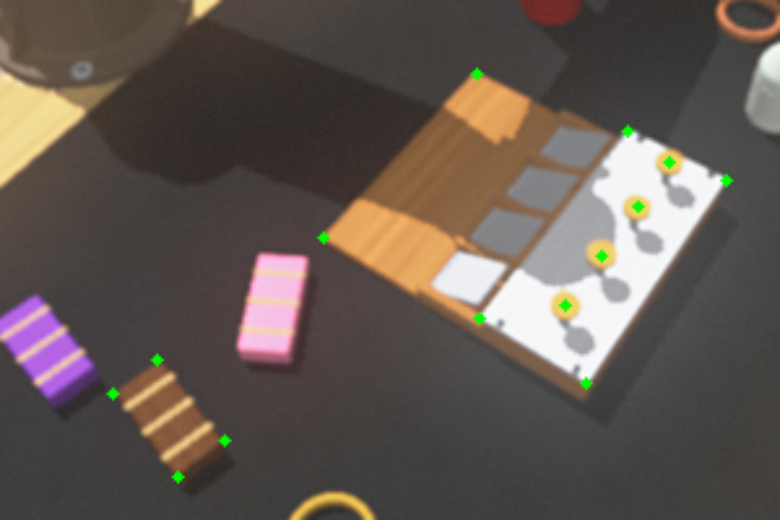

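Call:
{"method": "send_rows", "body": {"deltas": [[[0.69, 0.35, 0], -0.272], [[0.69, 0.35, 0], -0.272], [[0.69, 0.35, 0], -0.272], [[0.69, 0.35, 0], -0.272], [[0.69, 0.35, 0], -0.272]], "gripper": 0}}

```text
clock: 1.27
tool_pos: [0.413, 0.4477, 0.2924]
orientation: [-180.0, -0.0, -0.1]
force: [0.6, 0.5, -0.5]
opening: 0.0597
gripper_force: 0.0
```

```bash
cat >> h.py <<'E'
Q=np.array([0.62175107,0.03447779,-0.00555523])
from scipy.spatial.transform import Rotation as Ro
def to(X,yaw=-.32):
    o=ctrl.get_obs();R=Ro.from_euler("xyz",o["orientation"],degrees=True)
    Rd=Ro.from_euler("xyz",[180,0,o["orientation"][2]],degrees=True)
    d=Rd.inv().apply(np.array(X)-o["tool_pos"])/.8
    t=-((yaw-o["orientation"][2]+180)%360-180)/90
    print("t",round(o["clock"],2),"pos",o["tool_pos"].round(4),"rpy",o["orientation"].round(2),"F",o["force"].round(1),"op",round(o["opening"],4),"| move",d.round(4),"turn",round(t,4))
def tr(x,y,z): return place(Q,[[x/1000,y/1000,z/1000]])[0]
E
python3 -c "
from h import *
to(tr(45,93,180))"
```

```text
t 1.27 pos [0.413  0.4477 0.2924] rpy [-1.7998e+02 -1.0000e-02 -6.0000e-02] F [ 0.6  0.5 -0.5] op 0.0597 | move [0.3183 0.4003 0.1405] turn 0.0029
```

Call:
{"method": "send_rows", "body": {"deltas": [[[0.318, 0.4, 0], 0.003], [[0.318, 0.4, 0], 0.003], [[0.318, 0.4, 0], 0.003], [[0.318, 0.4, 0], 0.003], [[0.318, 0.4, 0], 0.003]]}}

```text
clock: 1.68
tool_pos: [0.5419, 0.2837, 0.2926]
orientation: [-180.0, -0.0, -0.6]
force: [0.6, 1.4, 0.8]
opening: 0.0265
gripper_force: 0.0
```

```bash
python3 -c "
from h import *
to(tr(45,93,160))"
```

```text
t 1.68 pos [0.5419 0.2837 0.2926] rpy [-1.7997e+02 -3.0000e-02 -5.7000e-01] F [0.6 1.4 0.8] op 0.0265 | move [0.1586 0.1941 0.1657] turn -0.0028
```

Call:
{"method": "send_rows", "body": {"deltas": [[[0.159, 0.194, 0], -0.002], [[0.159, 0.194, 0], -0.002], [[0.159, 0.194, 0], -0.002], [[0.159, 0.194, 0.08], -0.002], [[0.159, 0.194, 0.16], -0.002]]}}

```text
clock: 2.1
tool_pos: [0.6535, 0.1477, 0.2303]
orientation: [-179.9, -0.4, -0.5]
force: [0.5, 1.7, -1.2]
opening: 0.0006
gripper_force: 0.0
```

```bash
python3 -c "
from h import *
w=snap('wrist','w1.png');to(tr(45,93,150))
im=w['color'].copy()
for u in proj(w,place(Q,TP)):cv2.circle(im,(int(np.clip(u[0],-9,9999)),int(np.clip(u[1],-9,9999))),3,(0,255,0),-1)
cv2.imwrite('pics/w1o.png',im[:,:,::-1])"
```

```text
t 2.15 pos [0.6496 0.1454 0.2185] rpy [179.89   0.39  -0.69] F [-3.2 -0.5 -9.1] op 0.0002 | move [0.0224 0.0225 0.0857] turn -0.0041
```

View pics/w1o.png

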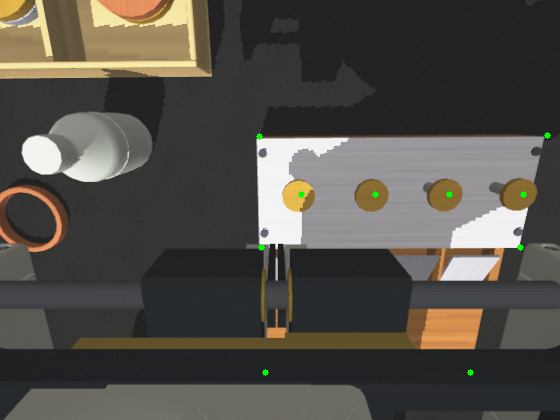

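The overlay matches the tray and the four pins (pin 1 at px 299,195) to within about 2 mm, and the bottle is standing clear. Next I go above pin 1.

Call:
{"method": "send_rows", "body": {"deltas": [[[0.022, 0.022, 0.03], -0.004], [[0.022, 0.022, 0.06], -0.004], [[0.022, 0.022, 0.085], -0.004], [[0.022, 0.022, 0.085], -0.004], [[0.022, 0.022, 0.085], -0.004]]}}

```text
clock: 2.57
tool_pos: [0.6665, 0.1322, 0.1581]
orientation: [179.9, 0.1, -0.0]
force: [-0.8, 0.3, 1.2]
opening: 0.0004
gripper_force: 0.0
```

```bash
python3 -c "
from h import *
to(tr(45,93,138))"
```

```text
t 2.57 pos [0.6665 0.1322 0.1581] rpy [ 1.7992e+02  1.4000e-01 -5.0000e-02] F [-0.8  0.3  1.2] op 0.0004 | move [0.0009 0.0062 0.0251] turn 0.0031
```

Call:
{"method": "send_rows", "body": {"deltas": [[[0.001, 0.006, 0.012], 0.003], [[0.001, 0.006, 0.02], 0.003], [[0.001, 0.006, 0.026], 0.003], [[0.001, 0.006, 0.03], 0.003], [[0.001, 0.006, 0.032], 0.003]]}}

```text
clock: 2.98
tool_pos: [0.6679, 0.1278, 0.1336]
orientation: [-180.0, -0.0, -0.3]
force: [-0.1, 1.0, 1.1]
opening: 0.0005
gripper_force: 0.9
```

```bash
python3 -c "
from h import *
to(tr(45,93,130))"
```

```text
t 2.98 pos [0.6679 0.1278 0.1336] rpy [-1.8e+02 -3.0e-02 -3.0e-01] F [-0.1  1.   1.1] op 0.0005 | move [-0.0008  0.0008  0.0044] turn 0.0002
```

Call:
{"method": "send_rows", "body": {"deltas": [[[0, 0, 0.001], 0], [[0, 0, 0.002], 0], [[0, 0, 0.003], 0], [[0, 0, 0.004], 0], [[0, 0, 0.004], 0]]}}

```text
clock: 3.4
tool_pos: [0.6679, 0.1278, 0.1304]
orientation: [-180.0, -0.0, -0.3]
force: [-0.5, 0.6, 1.5]
opening: 0.0002
gripper_force: 1.0
```

Call:
{"method": "send_rows", "body": {"deltas": [[[0, 0, 0.002], 0], [[0, 0, 0.004], 0], [[0, 0, 0.006], 0], [[0, 0, 0.008], 0], [[0, 0, 0.008], 0]]}}

```text
clock: 3.82
tool_pos: [0.6679, 0.1278, 0.1236]
orientation: [-180.0, -0.0, -0.3]
force: [0.5, 0.7, 3.0]
opening: 0.0007
gripper_force: 1.4
```

```bash
python3 -c "
from h import *
to(tr(45,93,130))
w=snap('scene');cv2.imwrite('pics/s2.png',cv2.resize(w['color'][150:320,210:420],None,fx=3.5,fy=3.5)[:,:,::-1])"
```

```text
t 3.82 pos [0.6679 0.1278 0.1236] rpy [-1.8e+02 -1.0e-02 -3.1e-01] F [0.5 0.7 3. ] op 0.0007 | move [-0.0008  0.0007 -0.008 ] turn 0.0001
```

View pics/s2.png

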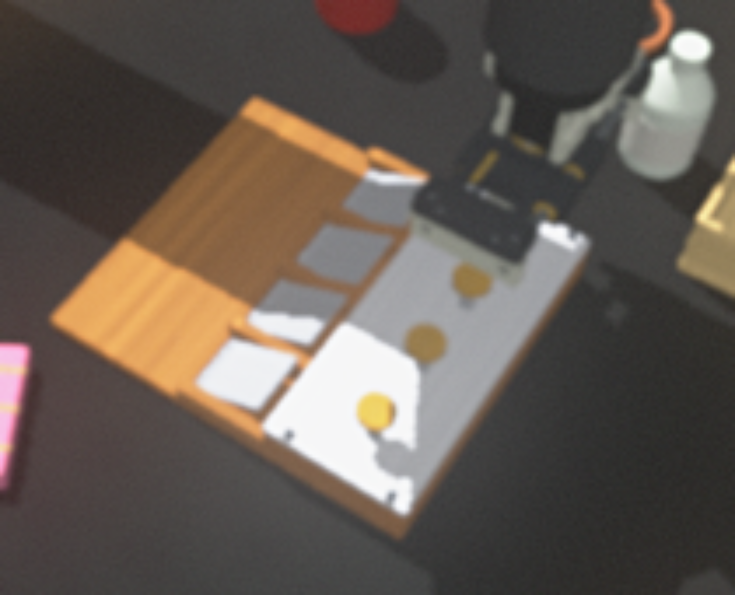

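The gripper is on pin 1 (the other three heads at px 470,280; 425,343; 375,411 are still up). It has gone down about 14 mm at spring force, so pocket 1 is the empty one. I'll press it to the bottom.

Call:
{"method": "send_rows", "body": {"deltas": [[[0, 0, 0.002], 0], [[0, 0, 0.004], 0], [[0, 0, 0.006], 0], [[0, 0, 0.007], 0], [[0, 0, 0.007], 0]]}}

```text
clock: 4.28
tool_pos: [0.6679, 0.1278, 0.1181]
orientation: [-180.0, -0.0, -0.3]
force: [-0.3, 1.7, 3.2]
opening: 0.0003
gripper_force: 1.8
```

Call:
{"method": "send_rows", "body": {"deltas": [[[0, 0, 0.001], 0], [[0, 0, 0.002], 0], [[0, 0, 0.002], 0], [[0, 0, 0.002], 0], [[0, 0, 0.002], 0]]}}

```text
clock: 4.7
tool_pos: [0.6679, 0.1278, 0.1178]
orientation: [-180.0, -0.0, -0.3]
force: [-2.8, 0.7, 9.3]
opening: 0.0006
gripper_force: 5.2
```

Pin 1 bottomed out at 20 mm (TCP z 0.1178). Next I go up and over to the block.

Call:
{"method": "send_rows", "body": {"deltas": [[[0, 0, -0.05], 0], [[0, 0, -0.1], 0], [[-0.04, 0.04, -0.14], 0], [[-0.08, 0.08, -0.17], 0], [[-0.12, 0.12, -0.17], 0]], "gripper": 0.8}}

```text
clock: 5.12
tool_pos: [0.589, 0.0492, 0.2509]
orientation: [-180.0, -0.2, -0.3]
force: [0.9, -1.1, 1.0]
opening: 0.0281
gripper_force: 0.0
```

```bash
python3 -c "
from h import *
to([.34,-.295,.25],-12.4)"
```

```text
t 5.12 pos [0.589  0.0492 0.2509] rpy [-179.96   -0.19   -0.25] F [ 0.9 -1.1  1. ] op 0.0281 | move [-0.3093  0.4316  0.0011] turn 0.1349
```

Call:
{"method": "send_rows", "body": {"deltas": [[[-0.309, 0.432, 0], 0.135], [[-0.309, 0.432, 0], 0.135], [[-0.309, 0.432, 0], 0.135], [[-0.309, 0.432, 0], 0.135], [[-0.309, 0.432, 0], 0.135]]}}

```text
clock: 5.53
tool_pos: [0.4644, -0.1207, 0.2481]
orientation: [180.0, 0.0, -12.5]
force: [0.2, -0.4, 0.1]
opening: 0.0615
gripper_force: 0.0
```

```bash
python3 -c "
from h import *
to([.34,-.295,.25],-12.4)"
```

```text
t 5.53 pos [ 0.4644 -0.1207  0.2481] rpy [ 1.7999e+02  4.0000e-02 -1.2460e+01] F [ 0.2 -0.4  0.1] op 0.0615 | move [-0.1049  0.2463 -0.0024] turn -0.0007
```

Call:
{"method": "send_rows", "body": {"deltas": [[[-0.105, 0.246, 0], 0], [[-0.105, 0.246, 0], 0], [[-0.105, 0.246, 0], 0], [[-0.105, 0.246, 0], 0], [[-0.105, 0.246, 0], 0]]}}

```text
clock: 5.95
tool_pos: [0.3432, -0.2898, 0.2483]
orientation: [-180.0, 0.0, -12.5]
force: [1.3, -0.5, 0.1]
opening: 0.0705
gripper_force: 0.0
```

Call:
{"method": "send_rows", "body": {"deltas": [[[0, 0, 0], 0], [[0, 0, 0], 0], [[0, 0, 0], 0], [[0, 0, 0], 0], [[0, 0, 0], 0]]}}

```text
clock: 6.37
tool_pos: [0.346, -0.288, 0.2482]
orientation: [-180.0, 0.0, -12.4]
force: [0.1, -0.5, 1.1]
opening: 0.0704
gripper_force: 0.0
```

```bash
python3 -c "
from h import *
b=np.array([ 0.43323727,-0.31377817,-0.21683242])
w=snap('wrist');to([.34,-.295,.25],-12.4)
im=w['color'].copy()
for u in proj(w,place(b,BT)):
    print(u);cv2.circle(im,(int(np.clip(u[0],-9,9999)),int(np.clip(u[1],-9,9999))),2,(0,255,0),-1)
cv2.imwrite('pics/w2o.png',im[:,:,::-1])"
```

```text
t 6.42 pos [ 0.346  -0.2879  0.2483] rpy [-1.800e+02  1.000e-02 -1.234e+01] F [ 0.1 -0.2 -0.6] op 0.0696 | move [-0.0055  0.0103 -0.0022] turn 0.0006
[259.20892759  43.56522026]
[308.51718332  43.6463961 ]
[305.42302539 151.85214191]
[260.61440784 151.78470967]
```

View pics/w2o.png

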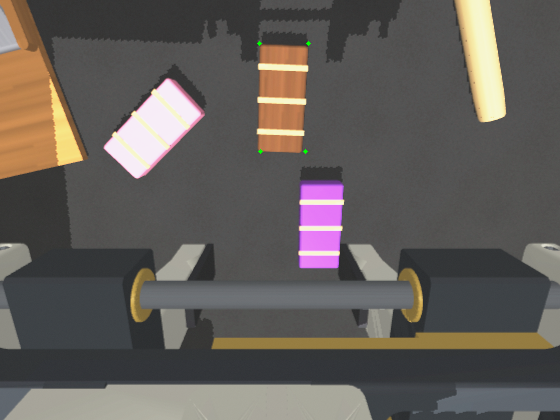

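The block fits the overlay (px 258–308, 44–152), and the pink and purple blocks are clear of it. Now the grasp.

```bash
python3 -c "
from h import *
to([.4185,-.3105,.0805],-12.2)"
```

```text
t 6.42 pos [ 0.346  -0.2879  0.2483] rpy [-1.800e+02  1.000e-02 -1.234e+01] F [ 0.1 -0.2 -0.6] op 0.0696 | move [0.0945 0.0082 0.2097] turn -0.0016
```

Call:
{"method": "send_rows", "body": {"deltas": [[[0.04, 0.008, 0.03], 0], [[0.08, 0.008, 0.06], 0], [[0.0945, 0.008, 0.1], 0], [[0.0945, 0.008, 0.14], 0], [[0.0945, 0.008, 0.17], 0]]}}

```text
clock: 6.83
tool_pos: [0.4184, -0.3101, 0.1096]
orientation: [-180.0, 0.1, -12.4]
force: [-0.1, 0.3, 0.1]
opening: 0.0695
gripper_force: 0.0
```

Call:
{"method": "send_rows", "body": {"deltas": [[[0, 0, 0.01], 0], [[0, 0, 0.02], 0], [[0, 0, 0.03], 0], [[0, 0, 0.03], 0], [[0, 0, 0.03], 0]]}}

```text
clock: 7.25
tool_pos: [0.4183, -0.3114, 0.0892]
orientation: [180.0, -0.1, -12.4]
force: [-0.2, 0.5, 0.0]
opening: 0.0705
gripper_force: 0.0
```

```bash
python3 -c "
from h import *
to([.4185,-.3105,.0805],-12.2)"
```

```text
t 7.25 pos [ 0.4183 -0.3114  0.0892] rpy [ 1.7999e+02 -7.0000e-02 -1.2440e+01] F [-0.2  0.5  0. ] op 0.0705 | move [-0.     -0.0011  0.0109] turn -0.0027
```

Call:
{"method": "send_rows", "body": {"deltas": [[[0, -0.001, 0.005], -0.002], [[0, -0.001, 0.01], -0.002], [[0, -0.001, 0.01], -0.002], [[0, -0.001, 0.01], -0.002], [[0, -0.001, 0.01], -0.002]]}}

```text
clock: 7.67
tool_pos: [0.4179, -0.3107, 0.0806]
orientation: [180.0, -0.0, -12.3]
force: [0.0, -0.3, -0.3]
opening: 0.0703
gripper_force: 0.0
```

Call:
{"method": "send_rows", "body": {"deltas": [[[0, 0, 0], 0], [[0, 0, 0], 0], [[0, 0, 0], 0], [[0, 0, 0], 0], [[0, 0, 0], 0]], "gripper": 0.4}}

```text
clock: 8.08
tool_pos: [0.4178, -0.3106, 0.0804]
orientation: [-180.0, 0.0, -12.3]
force: [-0.5, -0.3, 0.8]
opening: 0.0454
gripper_force: 30.0
```

Call:
{"method": "send_rows", "body": {"deltas": [[[0, 0, 0], 0], [[0, 0, 0], 0], [[0, 0, 0], 0], [[0, 0, 0], 0], [[0, 0, 0], 0]]}}

```text
clock: 8.5
tool_pos: [0.4179, -0.3106, 0.0804]
orientation: [180.0, 0.0, -12.3]
force: [-0.4, 0.1, 0.8]
opening: 0.0456
gripper_force: 30.0
```

```bash
python3 -c "
from h import *
to([.4185,-.3105,.20],-12.2)"
```

```text
t 8.5 pos [ 0.4179 -0.3106  0.0804] rpy [180.     0.   -12.28] F [-0.4  0.1  0.8] op 0.0456 | move [ 0.0007 -0.0003 -0.1495] turn -0.0009
```

Call:
{"method": "send_rows", "body": {"deltas": [[[0, 0, -0.04], 0], [[0, 0, -0.08], 0], [[0, 0, -0.12], 0], [[0, 0, -0.12], 0], [[0, 0, -0.12], 0]]}}

```text
clock: 8.92
tool_pos: [0.4188, -0.3109, 0.1781]
orientation: [180.0, -0.2, -12.3]
force: [-0.9, 0.8, -2.0]
opening: 0.0457
gripper_force: 30.0
```

```bash
python3 -c "
from h import *
to(tr(-165,93,170),-.32)"
```

```text
t 8.92 pos [ 0.4188 -0.3109  0.1781] rpy [179.99  -0.25 -12.29] F [-0.9  0.8 -2. ] op 0.0457 | move [-0.0699 -0.5467  0.0102] turn -0.133
```

Call:
{"method": "send_rows", "body": {"deltas": [[[-0.005, -0.04, 0], -0.01], [[-0.01, -0.08, 0], -0.03], [[-0.015, -0.12, 0], -0.06], [[-0.02, -0.16, 0], -0.1], [[-0.026, -0.2, 0], -0.133]]}}

```text
clock: 9.33
tool_pos: [0.4307, -0.1485, 0.175]
orientation: [-180.0, 0.1, -0.2]
force: [1.3, 0.6, -0.4]
opening: 0.0456
gripper_force: 30.0
```

```bash
python3 -c "
from h import *
to(tr(-165,93,170),-.32)"
```

```text
t 9.33 pos [ 0.4307 -0.1485  0.175 ] rpy [-1.7999e+02  1.3000e-01 -1.9000e-01] F [ 1.3  0.6 -0.4] op 0.0456 | move [ 0.0321 -0.3463  0.0062] turn 0.0015
```

Call:
{"method": "send_rows", "body": {"deltas": [[[0.032, -0.04, 0], 0], [[0.032, -0.09, 0], 0], [[0.032, -0.14, 0], 0], [[0.032, -0.19, 0], 0], [[0.032, -0.24, 0], 0]]}}

```text
clock: 9.75
tool_pos: [0.4571, 0.0436, 0.175]
orientation: [180.0, 0.1, -0.3]
force: [0.9, -0.6, -0.2]
opening: 0.0454
gripper_force: 30.0
```

Call:
{"method": "send_rows", "body": {"deltas": [[[0, -0.05, 0], 0], [[0, -0.09, 0], 0], [[0, -0.1, 0], 0], [[0, -0.1, 0.02], 0], [[0, -0.1, 0.04], 0]]}}

```text
clock: 10.17
tool_pos: [0.4584, 0.1229, 0.1433]
orientation: [-180.0, 0.0, -0.2]
force: [-0.1, -0.0, -2.0]
opening: 0.0456
gripper_force: 30.0
```

```bash
python3 -c "
from h import *
to(tr(-165,93,93),-.32)"
```

```text
t 10.17 pos [0.4584 0.1229 0.1433] rpy [-1.7999e+02  1.0000e-02 -2.1000e-01] F [-0.1 -0.  -2. ] op 0.0456 | move [-0.0014 -0.0068  0.0629] turn 0.0012
```

Call:
{"method": "send_rows", "body": {"deltas": [[[-0.001, -0.007, 0.02], 0.001], [[-0.001, -0.007, 0.04], 0.001], [[-0.001, -0.007, 0.055], 0.001], [[-0.001, -0.007, 0.062], 0.001], [[-0.001, -0.007, 0.062], 0.001]]}}

```text
clock: 10.58
tool_pos: [0.4568, 0.1266, 0.0927]
orientation: [179.9, 0.2, -0.4]
force: [0.2, 0.5, -1.6]
opening: 0.0456
gripper_force: 30.0
```

```bash
python3 -c "
from h import *
to(tr(-165,93,91.4),-.32)
w=snap('top');im=w['color'].copy()
for u in proj(w,place(Q,TP+[[-97,y,32] for y in(116,70)])):cv2.circle(im,(int(u[0]+.5),int(u[1]+.5)),1,(0,255,0),-1)
a=cv2.resize(im[110:250,170:340],None,fx=4,fy=4)
w=snap('wrist');cv2.imwrite('pics/m3.png',cv2.resize(np.hstack([a[:560,:680][::1],w['color'][:,:][:420].repeat(1,0) if 0 else cv2.resize(w['color'],(747,560))]),(800,314))[:,:,::-1])"
```

```text
t 10.58 pos [0.4568 0.1266 0.0927] rpy [179.85   0.2   -0.44] F [ 0.2  0.5 -1.6] op 0.0456 | move [ 0.0006 -0.0023  0.0017] turn -0.0013
```

View pics/m3.png

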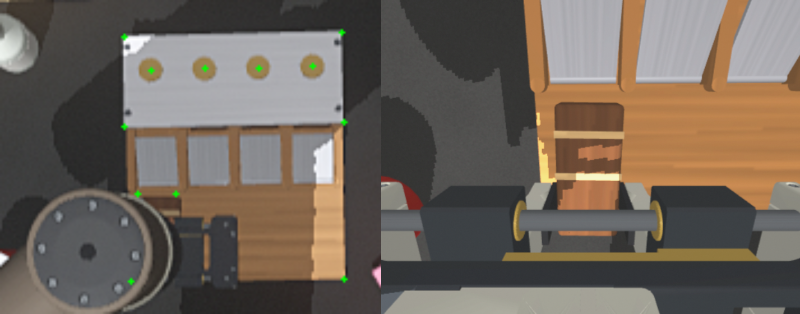

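The block is held flat, pointing at gate 1 (its front is just short of the lane noses), about 2 mm off in y. I'll correct that and push in.

Call:
{"method": "send_rows", "body": {"deltas": [[[0, -0.002, 0.001], -0.001], [[0, -0.002, 0.0015], -0.001], [[0, -0.002, 0.0015], -0.001], [[0.004, -0.002, 0.0015], -0.001], [[0.006, -0.002, 0.0015], -0.001]]}}

```text
clock: 11.1
tool_pos: [0.4633, 0.1294, 0.094]
orientation: [-180.0, -0.0, -0.3]
force: [0.9, -0.1, -1.6]
opening: 0.0452
gripper_force: 30.0
```

```bash
python3 -c "
from h import *
to(tr(-36,93,91.2),-.32)"
```

```text
t 11.1 pos [0.4633 0.1294 0.094 ] rpy [-1.7997e+02 -5.0000e-02 -3.0000e-01] F [ 0.9 -0.1 -1.6] op 0.0452 | move [0.1538 0.0014 0.0035] turn 0.0002
```

Call:
{"method": "send_rows", "body": {"deltas": [[[0, 0.001, 0.0035], 0], [[0, 0.001, 0.0035], 0], [[0.01, 0.001, 0.0035], 0], [[0.02, 0.001, 0.0035], 0], [[0.03, 0.001, 0.0035], 0]]}}

```text
clock: 11.52
tool_pos: [0.4877, 0.1284, 0.0909]
orientation: [-180.0, -0.0, -0.3]
force: [-0.8, -0.3, 0.4]
opening: 0.0454
gripper_force: 30.0
```

```bash
python3 -c "
from h import *
to(tr(-36,93,91.2),-.32)"
```

```text
t 11.52 pos [0.4877 0.1284 0.0909] rpy [-1.8e+02 -1.0e-02 -3.0e-01] F [-0.8 -0.3  0.4] op 0.0454 | move [ 0.1232  0.0002 -0.0004] turn 0.0003
```

Smooth. I'll continue to just before the fingers reach the cover.

Call:
{"method": "send_rows", "body": {"deltas": [[[0.012, 0, 0], 0], [[0.024, 0, 0], 0], [[0.036, 0, 0], 0], [[0.048, 0, 0], 0], [[0.06, 0, 0], 0]]}}

```text
clock: 11.93
tool_pos: [0.5359, 0.1279, 0.0906]
orientation: [180.0, 0.0, -0.3]
force: [-0.4, 0.9, -1.0]
opening: 0.0451
gripper_force: 30.0
```

Call:
{"method": "send_rows", "body": {"deltas": [[[0.012, 0, 0], 0], [[0.024, 0, 0], 0], [[0.036, 0, 0], 0], [[0.048, 0, 0], 0], [[0.06, 0, 0], 0]]}}

```text
clock: 12.35
tool_pos: [0.5836, 0.1278, 0.0907]
orientation: [180.0, 0.0, -0.3]
force: [-0.5, 0.4, -0.3]
opening: 0.0455
gripper_force: 30.1
```

```bash
python3 -c "
from h import *
to(tr(-36,93,91.2),-.32)
w=snap('wrist','w4.png');w=snap('scene');cv2.imwrite('pics/s4.png',cv2.resize(w['color'][150:320,210:420],None,fx=3.5,fy=3.5)[:,:,::-1])"
```

```text
t 12.35 pos [0.5836 0.1278 0.0907] rpy [ 1.8e+02  1.0e-02 -3.2e-01] F [-0.5  0.4 -0.3] op 0.0455 | move [ 0.0033  0.0001 -0.0006] turn 0.0
```

View pics/s4.png

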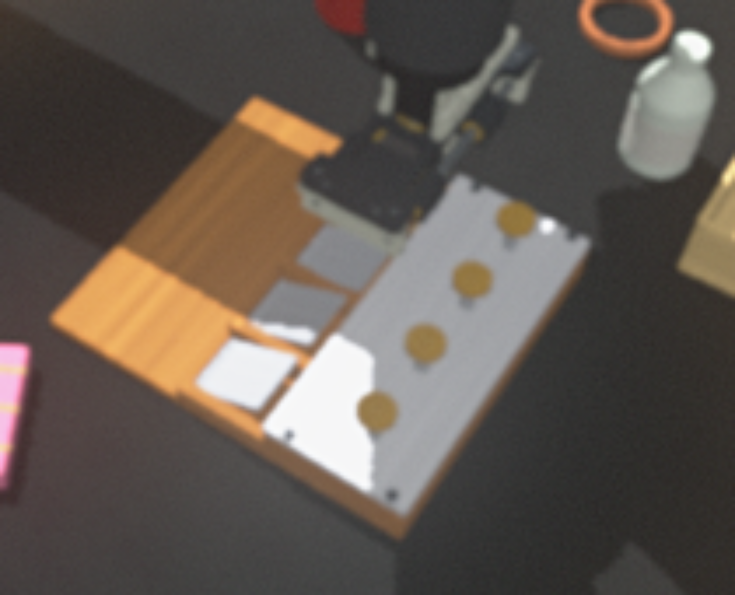

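The block front is under the cover, with the other gates and pins untouched and the bottle upright. Next: release, back off, close, and push on the block's end.

Call:
{"method": "send_rows", "body": {"deltas": [[[0, 0, 0], 0], [[0, 0, 0], 0], [[0, 0, 0], 0], [[0, 0, 0], 0], [[0, 0, 0], 0]], "gripper": 0.68}}

```text
clock: 12.87
tool_pos: [0.5825, 0.1278, 0.091]
orientation: [-180.0, -0.0, -0.3]
force: [-0.6, 0.1, -0.0]
opening: 0.0593
gripper_force: 0.1
```

Call:
{"method": "send_rows", "body": {"deltas": [[[0, 0, -0.02], 0], [[0, 0, -0.05], 0], [[-0.03, 0, -0.05], 0], [[-0.06, 0, -0.05], 0], [[-0.08, 0, -0.05], 0]]}}

```text
clock: 13.28
tool_pos: [0.5169, 0.1277, 0.131]
orientation: [-180.0, 0.0, -0.3]
force: [-0.6, -0.6, -0.6]
opening: 0.0596
gripper_force: 0.0
```

Call:
{"method": "send_rows", "body": {"deltas": [[[0, 0, 0], 0], [[0, 0, 0], 0], [[0, 0, 0], 0], [[0, 0, 0], 0], [[0, 0, 0], 0]], "gripper": 0}}

```text
clock: 13.7
tool_pos: [0.5194, 0.1282, 0.1306]
orientation: [180.0, -0.0, -0.3]
force: [-0.7, 0.2, 0.0]
opening: 0.0317
gripper_force: 0.0
```

```bash
python3 -c "
from h import *
to(tr(-102,93,90),-.32)
w=snap('wrist','w5.png')"
```

```text
t 13.7 pos [0.5194 0.1282 0.1306] rpy [179.99  -0.    -0.33] F [-0.7  0.2  0. ] op 0.0317 | move [0.0011 0.0001 0.0508] turn -0.0001
```

View pics/w5.png

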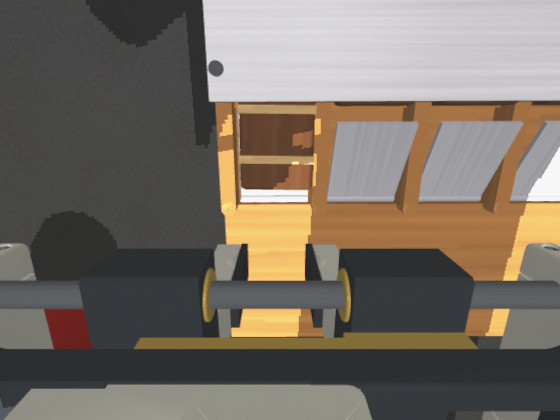

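The block lies flat and straight in the lane, with its rear end at row ~190 near the gate hinge. Next I lower and push.

Call:
{"method": "send_rows", "body": {"deltas": [[[0, 0, 0], 0], [[0, 0, 0], 0], [[0, 0, 0.02], 0], [[0, 0, 0.04], 0], [[0, 0, 0.051], 0]]}}

```text
clock: 14.17
tool_pos: [0.5183, 0.1278, 0.0886]
orientation: [180.0, 0.1, -0.3]
force: [-0.4, 0.2, -1.0]
opening: 0.0009
gripper_force: 0.0
```

Call:
{"method": "send_rows", "body": {"deltas": [[[0.01, 0, 0], 0], [[0.02, 0, 0], 0], [[0.03, 0, 0], 0], [[0.04, 0, 0], 0], [[0.05, 0, 0], 0]]}}

```text
clock: 14.58
tool_pos: [0.5601, 0.128, 0.0906]
orientation: [-180.0, -0.1, -0.3]
force: [-0.8, -0.1, 0.1]
opening: 0.0006
gripper_force: 0.5
```

```bash
python3 -c "
from h import *
to(tr(-29,93,90),-.32)"
```

```text
t 14.58 pos [0.5601 0.128  0.0906] rpy [-1.7997e+02 -6.0000e-02 -3.3000e-01] F [-0.8 -0.1  0.1] op 0.0006 | move [0.0414 0.0002 0.0008] turn -0.0001
```

Call:
{"method": "send_rows", "body": {"deltas": [[[0.008, 0, 0], 0], [[0.016, 0, 0], 0], [[0.024, 0, 0], 0], [[0.03, 0, 0], 0], [[0.036, 0, 0], 0]]}}

```text
clock: 15.0
tool_pos: [0.588, 0.1276, 0.09]
orientation: [180.0, 0.0, -0.3]
force: [-1.9, -0.7, 0.4]
opening: 0.0004
gripper_force: 0.6
```

Call:
{"method": "send_rows", "body": {"deltas": [[[0.002, 0, 0], 0], [[0.003, 0, 0], 0], [[0.004, 0, 0], 0], [[0.005, 0, 0], 0], [[0.005, 0, 0], 0]]}}

```text
clock: 15.42
tool_pos: [0.5915, 0.1277, 0.09]
orientation: [-180.0, -0.0, -0.3]
force: [0.6, 0.1, 0.5]
opening: 0.0005
gripper_force: 0.2
```

```bash
python3 -c "
from h import *
to(tr(-28.5,93,90),-.32)"
```

```text
t 15.42 pos [0.5915 0.1277 0.09  ] rpy [-1.8e+02 -1.0e-02 -3.1e-01] F [0.6 0.1 0.5] op 0.0005 | move [ 0.0028  0.0001 -0.    ] turn 0.0001
```

Call:
{"method": "send_rows", "body": {"deltas": [[[0.001, 0, 0], 0], [[0.002, 0, 0], 0], [[0.003, 0, 0], 0], [[0.003, 0, 0], 0], [[0.003, 0, 0], 0]]}}

```text
clock: 15.83
tool_pos: [0.5922, 0.1275, 0.0898]
orientation: [180.0, 0.2, -0.3]
force: [-8.0, 2.1, 5.7]
opening: 0.0003
gripper_force: 4.3
```

Call:
{"method": "send_rows", "body": {"deltas": [[[0.001, 0, 0], 0], [[0.001, 0, 0], 0], [[0.001, 0, 0], 0], [[0.001, 0, 0], 0], [[0.001, 0, 0], 0]]}}

```text
clock: 16.25
tool_pos: [0.5923, 0.1274, 0.0898]
orientation: [179.9, 0.2, -0.3]
force: [-11.1, 2.2, 8.2]
opening: 0.0004
gripper_force: 5.7
```

Call:
{"method": "send_rows", "body": {"deltas": [[[-0.02, 0, 0], 0], [[-0.04, 0, 0], 0], [[-0.06, 0, -0.03], 0], [[-0.08, 0, -0.06], 0], [[-0.09, 0, -0.08], 0]]}}

```text
clock: 16.67
tool_pos: [0.5219, 0.1281, 0.1556]
orientation: [-180.0, -0.1, -0.3]
force: [0.8, -0.6, -0.3]
opening: 0.0006
gripper_force: 0.0
```

Call:
{"method": "send_rows", "body": {"deltas": [[[0, 0, 0], 0], [[0, 0, 0], 0], [[0, 0, 0], 0], [[0, 0, 0], 0], [[0, 0, 0], 0]]}}

```text
clock: 17.08
tool_pos: [0.5227, 0.1278, 0.153]
orientation: [180.0, 0.1, -0.3]
force: [0.8, -0.2, -0.9]
opening: 0.0005
gripper_force: 0.0
```

```bash
python3 -c "
from h import *
to(tr(-28.5,93,90),-.32)
w=snap('wrist');im=w['color'].copy()
for u in proj(w,place(Q,[[-19,70,31],[-19,116,31],[-17,0,40]])):print(u)
cv2.imwrite('pics/w6.png',cv2.resize(im[60:260,150:420],None,fx=2.9,fy=2.9)[:,:,::-1])"
```

```text
t 17.08 pos [0.5227 0.1278 0.153 ] rpy [ 1.7995e+02  8.0000e-02 -3.4000e-01] F [ 0.8 -0.2 -0.9] op 0.0005 | move [ 0.0888 -0.0003  0.0788] turn -0.0002
[311.311538   109.57905653]
[242.10579021 109.57370619]
[423.18950575 106.07558731]
```

View pics/w6.png

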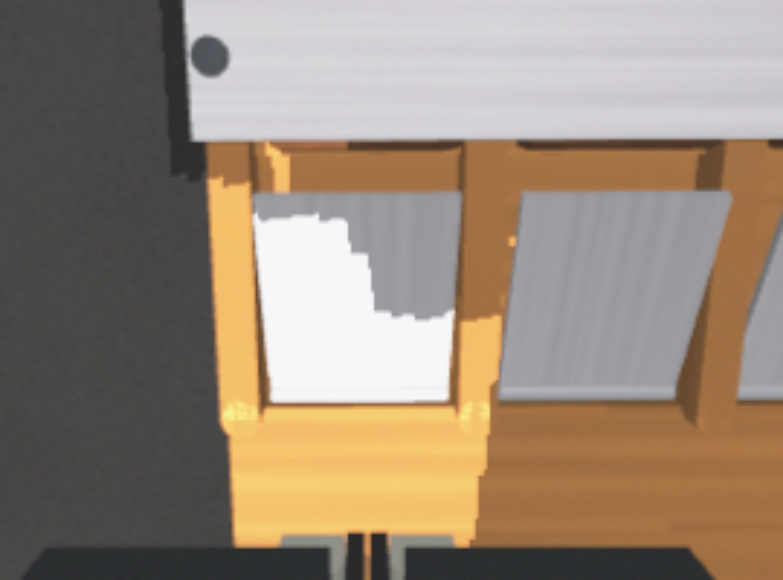

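Gate 1 has sprung up level with gate 2 (tip at row ~192 for both), and the block's end shows at the cover's edge. I'll compare the block-end rows numerically across pockets 1 and 2, and check the tin and bottle.

```bash
python3 -c "
from h import *
w=snap('wrist');g=w['color'].astype(int)
for c in (252,260,280,300): print(c,g[105:118,c].sum(1)//3)
for c in (335,350,370,390): print(c,g[105:118,c].sum(1)//3)
t=snap('top')
for n,z in(('tin',.095),('bottle',.12),('block',.022)):
  for d in ctrl.boxes_of(t,n):
    uv=np.array(d['xy'])*[560,420];print(n,round(d['conf'],2),uv.round())"
```

```text
252 [213 212 201 155 112 109  96 109 120 116 114 115 114]
260 [213 212 201 155 113 108  95 108 121 117 116 115 115]
280 [212 211 199 139  59  56  67 106 111 116 115 115 116]
300 [212 210 194 105  59  55  69 113 119 116 116 116 115]
335 [209 207 191 105  59  54  73 120 117 117 115 115 114]
350 [206 205 187  92  59  58  82 119 119 118 116 116 114]
370 [204 202 184  75  57  58  81 119 118 117 115 116 115]
390 [202 200 181  73  56  61  92 115 107  97  96  96  87]
tin 0.2 [283. 171.]
bottle 0.88 [172. 127.]
bottle 0.59 [281. 174.]
block 0.83 [412. 281.]
block 0.68 [355. 230.]
```

```bash
python3 -c "
from h import *
s=snap('scene');print([(round(d['conf'],2),np.round(np.array(d['xy'])*[560,420])) for d in ctrl.boxes_of(s,'tin')])
print(ctrl.close_job())"
```

```text
[(0.4, array([277., 257.]))]
the job is handed in; nothing more can be done
None
```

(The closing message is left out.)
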